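# Open the gate of a checking fixture and hold it up

### The arm

A 7-joint arm with a two-finger parallel gripper is mounted at the origin on the work surface. World frame = base frame: x ahead of the robot, y to its left, z up, the work surface at z = 0. Lengths are in mm, angles in rad, forces in N, time in s.
With the tool pointing down it reaches from about 350 to 900 mm from the base axis. Payload 19.9 kg.
Tool frame: the origin (TCP) lies midway between the tips of the shut fingers; the grasp point (between the pads) lies 19 mm behind it; z points along the fingers, y is the line along which they close (so a half turn about z gives the same grasp; the last joint's range is limited). The gripper opens to 85 mm and grips with 20 to 120 N. Pads are 22 mm wide; open, the fingers measure 114 mm over their backs; the gripper's body (76 mm by 85 mm) begins 54 mm behind the grasp point. The pads swing forward as they close: fully open they stand 13 mm farther back than shut.
Start: joints at [-0.042, 0.417, -0.01, 1.614, 0.005, 1.111, -0.053], TCP at [624.979, 0.002, 210.76] pointing down, gripper open.
Joint ranges: [-2.81, 2.81], [-0.39, 2.02], [-1.27, 1.25], [0.06, 2.57], [-1.19, 4.33], [0.19, 2], [-2.82, 2.82]. Speed limits (rad/s): [1.89, 1.89, 2.39, 2.39, 3.01, 3.01, 3.01].

### API

Orientations are given as a unit quaternion [x, y, z, w].
In Python, from rig import state, capture, camera_info, close_job, cut_out, mark_of gives the robot as it stands. The module is installed in compiled form; this text tells all that it offers.
- The arm moves only by the shell command python3 -m inch 'ROWS' [FORCE]. ROWS is JSON, a list of rows, each an object with "gripper": the closure, from 0 (fully open) to 1 (shut); "dp": the shift along the tool's x, y, z in mm, a list of three; "turn": the turn about the tool's z in degrees. In form: [{"gripper": gripper, "dp": [dx, dy, dz], "turn": turn}, ...]. A call has 1 to 12 rows; each row shifts and turns the commanded pose from where the row before left it, along the tool's axes as they then stand; what a row does not reach is not made up. A row lasts 1/10 s, in which the tool goes at most 50 mm and 8.59 degrees, less where a joint would pass 70% of its speed; a pose out of reach is approached as far as the arm can. A call with a gripper value outside its range is refused whole. The fingers move at their own pace and stop on an object; FORCE is the grip in N (left out, the last holds). Time passes only in rows, so rows that do not move let the fingers close. It gives the time, the measured TCP pose, the force, the opening and the grip force at its end, in the units of the state.
- state(): the state, without advancing time (a new reading comes with each control period).
- capture(name): name is "scene" or "side" or "wrist"; returns the picture (400x640x3 uint8, red, green, blue); there is no depth.
- camera_info(name): a dict with "fx", "fy", "cx", "cy" (pixels), "rvec" (rotation vector, rad) and "tvec" (3), from world to camera coordinates, as OpenCV has them. Camera axes: x right, y down, z forward; pixel columns grow to the right and rows downward; lengths in mm; the calibration is good to about 2 mm. The wrist camera is an equidistant fisheye: a pixel r from the principal point sees the ray r / f radians off the axis. A picture is of the moment at which its call begins: read the wrist's pose just before it. camera_info takes no time and is no camera call; for the wrist camera it gives the pose at the moment of the call.
- close_job(): hands the job in; it is judged then, once.
Trained networks look in the newest picture that a camera, given by its name, has taken for a name from the list of things; names that differ only in an ending like _2 or _b are one class to them, and where a whole thing is asked for, a point or a joint stands for the part that bears it (a point fixed in the world has none). Each returns a list of dicts, best first, with "score" (0 to 1); they miss things now and then, are a little off and sometimes report something else, mostly with a low value. They report only what shows in the picture. A call takes as long as a camera call. They do not tell look-alikes from the thing itself.
- cut_out(label, camera): "mask" (400x640 bool, what is visible of it) and "box" ([left, top, right, bottom] in pixels, round what is visible of it).
- mark_of(label, camera): "position" ([column, row] in pixels: a listed point, or the origin of a listed thing).
The state is a dict: "t": time; "q": joint angles; "joint_vel": joint speeds; "joint_torque": joint torques, N m; "eef_pos": TCP position; "tcp_rot": TCP orientation; "force": force on the tool from outside, world axes, zero at the start; "ft_torque": the same for the moment, N m; "finger_gap": finger opening in mm; "gripper_force": force on a finger pad.
Only numpy, scipy, OpenCV 4.12 (cv2) and the standard library are available. Lean on these libraries where they do the work, as an engineer would, in place of code of your own. Each camera call takes 0.05 s, during which the arm holds its last target. There are 200 camera calls.

### The job

I want to change the part in the checking fixture, so open its hinged gate for me. First draw the check pin out of the bushing in the gate and put it away in the empty hole of the pin holder, pushed down until its head rests on the block, and let go of it. Then pull the latch knob on the gate's coupler sideways against its spring, lift the gate off the tooling ball to at least 30 degrees and finish while holding it up there; the part stays in its nest, and the other tools stay where they are.

Things in the scene. Friction and masses are not known exactly. Their poses are not given: they have to be found in the camera images.
- fixture: checking fixture, fixed to the bench: aluminium base plate 300 x 150 x 16 mm. Origin: centre of the plate's underside, on the bench; its x axis runs from the tooling ball (at x = -105 mm, 20 mm ball, centre 70 mm up) to the hinge (axis along y at x = +115, 75 mm up); the part's nest is in the middle. A 42 mm dial gauge stands on the plate at (80, -50), up to 55 mm high
- gate: the hinged gate: aluminium bar 36 mm wide and 14 mm thick, about 0.5 kg with all it carries. Origin on the hinge axis, 75 mm above the bench; when shut its axes are parallel to the fixture's, the bar's mid-thickness at z = 0. Raised by an angle a, it is turned by +a about its y
- bushing (a point): centre of the top face of the bushing in the gate's bar (bore 14 mm), at (-115, 0, 13) mm in the gate's frame, 88 mm above the bench when shut
- coupler (a point): centre of the top of the coupler, the dark steel housing at the gate's free end that sits over the ball, 36 mm wide; this point is at (-220, 0, 21) mm in the gate's frame, 96 mm above the bench when shut; its skirt reaches down to 51 mm above the bench
- gate_hinge (a joint): angle of the gate, rad: 0 shut on the ball, grows as the free end is lifted, stop at 1.2. It falls shut by its own weight when let go. The latch fork under the ball keeps it shut
- latch (a joint): travel of the latch, m: 0 latched, 0.015 fully pulled; it is free of the ball from about 0.011. The spring pulls it back with about 5 N at 0 and 12.5 N at 0.015. It is pulled along the gate's +y (away from the coupler's side) and is carried by the gate
- latch_knob (a point): middle of the black latch knob, a cylinder 22 mm in diameter and 24 mm long, axis along the gate's y, with a 27 mm rim at its outer end. Latched, it lies at (-220, +48, -16) mm in the gate's frame, 59 mm above the bench; the plunger barrel ends 22 mm short of it. Gripped from above, a finger on each side along the gate's x, it turns between the pads as the gate swings
- pin: the check pin, steel, 0.14 kg: shaft 12 mm in diameter and 80 mm long, with a dark round head 22 mm in diameter and 36 mm high on top. Origin: tip of the shaft; z along the pin towards the head. Starts upright in the bushing, the head's underside on the bushing, the shaft down through the part's bore (14 mm) and the nest into the base plate, so it must be out before the gate opens
- pin_head (a point): grip point on the axis of the check pin's head, 24 mm above the underside of the head, 104 mm above the pin's tip
- holder: the pin holder, fixed: grey block 48 x 112 x 86 mm on a thin steel foot, with two upright through bores 56 mm apart along its y. Origin: centre of its underside. The bore at y = +28 mm is empty, that at y = -28 mm holds the other check pin, whose head stands 30 mm above the block
- empty_bore (a point): centre of the mouth of the empty bore, on the top face of the block, 86 mm above the bench; the bore is 16 mm wide with a 3 mm chamfer and goes through, so the pin goes in until the underside of its head rests on the block
- part: the part being checked: steel suspension mount, a 40 mm boss 28 mm high with two ears, 128 mm long along y, lying loose in the nest under the gate (its underside 30 mm above the bench). Origin: centre of its underside
- pin2: the other check pin, with a thicker shaft and a 27 mm head; stands in the holder. Leave it
- ring_gauge: ring gauge, 60 mm wide and 20 mm high, lying beside the fixture on its -y side. Leave it
- caliper: digital caliper, 230 mm long and 14 mm high, lying beside the fixture on its +y side. Leave it
- micrometer: micrometer, about 130 mm long and 20 mm high, lying between robot and fixture, a little to the left. Leave it
- v_block: steel V-block, 75 x 60 x 50 mm, behind. Leave it
- cleaner: white bottle, 60 mm wide and 160 mm high, at the back on the left. Leave it
- dial_stand: magnetic stand with dial indicator, 210 mm high, on the left. Leave it
Not all that is in view belongs to the job. Leave any blue look-alike of the holder alone.

How it is judged:
By the outcome, as a careful person would: the job done as asked, in the order asked, and still so for the second after the job is handed in, while the arm keeps its last pose, push and grip.
It also fails if it takes over 53 s, if anything falls off the work surface, if the arm or the gripper's body presses on something with over 40 N, if the wrist force passes 120 N, or if a joint passes its speed limit or range.

## Working session

There is one attempt and no reset: what is moved stays moved. The work goes in short steps, Python scripts to look and compute and a shell command to move; the robot and the scene stay as the last step left them, time stands still between calls to the robot, and variables do not carry over. Pictures are saved under pics/ and viewed, at most 10 in all, crops included, and the job is handed in when it is done.

```bash
mkdir -p pics
cat > h.py <<'E'
import numpy as np, cv2
from rig import *
from scipy.spatial.transform import Rotation as R
from scipy.optimize import least_squares
def cam(n):
    i=camera_info(n); return i,R.from_rotvec(np.ravel(i['rvec'])).as_matrix(),np.ravel(i['tvec']).astype(float)
def ray(n,px,c=None):
    i,M,t=c or cam(n); a=(px[0]-i['cx'])/i['fx']; b=(px[1]-i['cy'])/i['fy']
    if n=='wrist':
        r=np.hypot(a,b); s=np.sin(r)/r if r>1e-9 else 1; d=np.array([a*s,b*s,np.cos(r)])
    else: d=np.array([a,b,1.])
    d=M.T@d; return -M.T@t,d/np.linalg.norm(d)
def tri(rays):
    A=np.zeros((3,3));b=np.zeros(3)
    for o,d in rays: P=np.eye(3)-np.outer(d,d);A+=P;b+=P@o
    x=np.linalg.solve(A,b); return x,[np.linalg.norm((np.eye(3)-np.outer(d,d))@(x-o)) for o,d in rays]
def atz(r,z): o,d=r; return o+d*(z-o[2])/d[2]
def save(n,im): cv2.imwrite('pics/'+n+'.png',im[:,:,::-1])
E
python3 - <<'E'
from h import *
ims={n:capture(n) for n in('scene','side','wrist')}
save('a',np.vstack([np.hstack([cv2.resize(ims['scene'],(400,250)),cv2.resize(ims['side'],(400,250))]),cv2.resize(ims['wrist'],(800,500))[:350]]) )
s=state();print(s['t'],s['eef_pos'],s['tcp_rot'],s['finger_gap'])
for n in ims:
  print(n,np.round(-cam(n)[1].T@cam(n)[2]))
  for l in('fixture','bushing','coupler','latch_knob','pin_head','empty_bore','holder','pin2'):
    print(n,l,[(np.round(m['position'],1).tolist(),round(m['score'],2)) for m in mark_of(l,n)[:3]])
E
```

```text
0.15 [ 6.24722427e+02 -2.44363722e-02  2.10303889e+02] [ 7.07122181e-01  7.07091218e-01 -3.58213210e-04 -3.19309275e-04] 85.37234652557721
scene [1121. -446.  978.]
scene fixture [([328.6, 244.4], 0.83)]
scene bushing [([327.0, 224.7], 0.89), ([301.0, 203.8], 0.46)]
scene coupler [([292.3, 206.9], 0.82)]
scene latch_knob [([301.7, 203.5], 0.66)]
scene pin_head [([327.5, 218.2], 0.54)]
scene empty_bore [([160.0, 217.9], 0.59), ([185.3, 259.3], 0.56), ([186.8, 289.8], 0.15)]
scene holder [([160.8, 246.5], 0.66), ([185.0, 288.9], 0.56)]
scene pin2 [([414.2, 145.7], 0.46)]
side [-128.  682.  878.]
side fixture [([314.0, 205.8], 0.77)]
side bushing [([318.2, 187.4], 0.87)]
side coupler [([346.0, 194.2], 0.59)]
side latch_knob [([205.7, 247.0], 0.39)]
side pin_head [([316.5, 181.5], 0.47)]
side empty_bore [([406.1, 166.6], 0.9), ([440.2, 190.0], 0.57)]
side holder [([404.0, 177.2], 0.95), ([433.0, 200.6], 0.61)]
side pin2 []
wrist [625.  78. 374.]
wrist fixture [([284.8, 153.7], 0.63)]
wrist bushing [([272.5, 175.0], 0.77)]
wrist coupler [([183.2, 213.6], 0.94), ([233.1, 57.5], 0.44)]
wrist latch_knob [([175.3, 164.2], 0.8)]
wrist pin_head [([272.4, 178.0], 0.95)]
wrist empty_bore [([206.8, 385.1], 0.65)]
wrist holder []
wrist pin2 [([285.2, 161.7], 0.63), ([232.4, 57.3], 0.17)]
```

View pics/a.png

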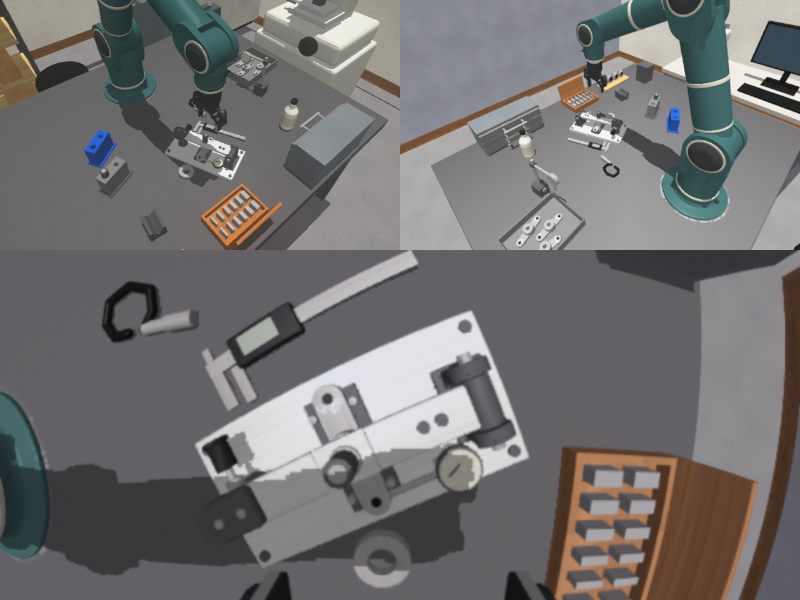

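Run:
```python
from h import *
D={'bushing':((327,224.7),(318.2,187.4),(272.5,175)),'coupler':((292.3,206.9),(346,194.2),(183.2,213.6)),'knob':((301.7,203.5),None,(175.3,164.2)),'pin_head':((327.5,218.2),(316.5,181.5),(272.4,178)),
'boreA':((160,217.9),(406.1,166.6),None),'boreB':((185.3,259.3),(440.2,190),None),'boreAx':((160,217.9),(440.2,190),None),'boreBx':((185.3,259.3),(406.1,166.6),None),'fixture':((328.6,244.4),(314,205.8),None)}
for k,v in D.items():
  x,e=tri([ray(n,p) for n,p in zip(('scene','side','wrist'),v) if p]); print(k,np.round(x,1),np.round(e,1))
print(state()['t'])
```

```text
bushing [581.5  15.9  88. ] [2.8 2.1 3.1]
coupler [485.1 -19.9  94.9] [4.6 3.5 5.1]
knob [473.6  22.8  71.6] [0.2 0.2]
pin_head [584.4  18.3 113.8] [1.9 2.2 2.7]
boreA [ 384.7 -275.5  144.8] [40. 40.]
boreB [ 338.3 -314.9    5.2] [46.4 46.4]
boreAx [ 281.1 -286.4   73.8] [1.9 1.9]
boreBx [ 440.9 -302.4   82.6] [1.4 1.4]
fixture [586.4  26.8   3.3] [4.5 4.5]
1.35
```

Run:
```python
from h import *
a=capture('scene');b=capture('side')
f=lambda im,x,y,w,h,s:cv2.resize(im[y:y+h,x:x+w],None,fx=s,fy=s,interpolation=cv2.INTER_CUBIC)
save('b',np.hstack([f(a,125,195,100,140,4),f(b,375,140,100,140,4)]))
for n in('scene','side'):
  for m in cut_out('holder',n)[:3]: print(n,m['score'],m['box'])
```

```text
scene 0.93 [157.0, 250.8, 211.4, 316.1]
scene 0.57 [133.4, 207.8, 187.2, 265.9]
side 0.97 [426.9, 172.2, 447.5, 212.7]
side 0.58 [394.8, 154.2, 418.5, 187.7]
```

View pics/b.png

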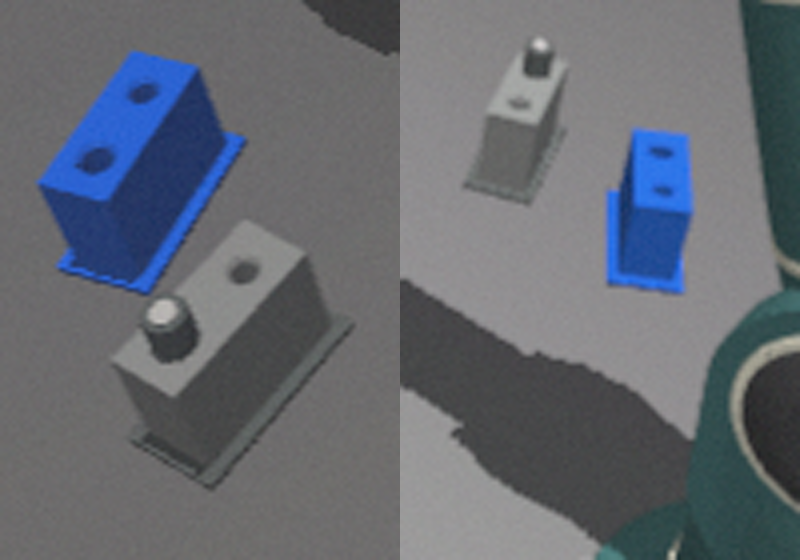

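Two holders: the grey one (empty bore at scene ≈(186,262), side ≈(405,165), with pin2 in its other bore) and the blue one (scene (160,218), side (440,190), both bores empty). The grey one fits the description (grey block, one bore holding the thick pin), and the enlarged crop confirms it. The pin head is at wrist (272,178).

Run:
```python
from h import *
b,e=tri([ray('scene',(186,262)),ray('side',(405.2,165.7))]);print(b,e)
p,e=tri([ray('scene',(166.5,272.5)),ray('side',(410,151))]);print(p,e)
d=b-p;print('holder y yaw',np.degrees(np.arctan2(d[1],d[0])),np.hypot(d[0],d[1]))
# edges of top face at z=86
for n,ps in (('scene',((153.5,284.5),(186,250),(201.2,258.5),(169.5,293))),('side',((396.5,168),(410.5,171),(417,156)))):
  print(n,[np.round(atz(ray(n,q),86)[:2]).tolist() for q in ps])
s=state();print(s['t'],s['eef_pos'],s['force'])
```

```text
[ 447.5605056  -305.09402923   81.70901739] [np.float64(2.0388744217574266), np.float64(2.038874421757393)]
[ 468.148194   -357.02639995  113.1610091 ] [np.float64(1.9603338555266647), np.float64(1.9603338555267023)]
holder y yaw 111.62499222603556 55.864336048881384
scene [[460.0, -390.0], [422.0, -288.0], [467.0, -272.0], [503.0, -373.0]]
side [[458.0, -268.0], [411.0, -288.0], [449.0, -386.0]]
1.55 [ 6.24958254e+02 -2.69089320e-02  2.10753022e+02] [-0.05115883  0.67090451  0.95709352]
```

```bash
python3 -m inch '[{"gripper":0,"dp":[17,-42,0],"turn":0},{"gripper":0,"dp":[0,0,0],"turn":-7},{"gripper":0,"dp":[0,0,0],"turn":-7},{"gripper":0,"dp":[0,0,0],"turn":-6.5},{"gripper":0,"dp":[0,0,0],"turn":0},{"gripper":0,"dp":[0,0,0],"turn":0}]' 60
python3 - <<'E'
from h import *
c=cam('wrist');im=capture('wrist');save('c',cv2.resize(im,(800,500)))
s=state();print(s['eef_pos'],R.from_quat(s['tcp_rot']).as_matrix().round(3).tolist())
Z={'bushing':88,'coupler':96,'latch_knob':59,'pin_head':112,'fixture':0}
old={'bushing':((327,224.7),(318.2,187.4)),'pin_head':((327.5,218.2),(316.5,181.5))}
for l in Z:
  for m in mark_of(l,'wrist')[:2]:
    r=ray('wrist',m['position'],c);print(l,np.round(m['position'],1),round(m['score'],2),atz(r,Z[l]).round(1))
    if l in old: print(tri([ray('scene',old[l][0]),ray('side',old[l][1]),r]))
E
```

```text
t: 2.15
eef_pos: [583.0, 16.9, 210.7]
tcp_rot: [0.572, 0.821, -0.0, -0.0]
force: [0.3, -0.3, 1.0]
finger_gap: 85.7
gripper_force: 0.0
[583.02401712  16.89303823 210.73814739] [[-0.347, 0.938, -0.0], [0.938, 0.347, -0.0], [0.0, -0.0, -1.0]]
bushing [319.5 192. ] 0.6 [586.1  13.4  88. ]
(array([583.00566946,  15.90658161,  88.37738739]), [np.float64(2.596007256792304), np.float64(3.385523085438691), np.float64(3.7724025286599527)])
bushing [210.4 196.7] 0.36 [484.7 -28.8  88. ]
(array([546.8952699 ,  13.60941098, 109.83861251]), [np.float64(41.186481443155266), np.float64(25.039179969971123), np.float64(60.8002622260882)])
coupler [212.5 197.4] 0.83 [489.  -25.5  96. ]
coupler [306.2 256.3] 0.49 [596.1 -52.5  96. ]
latch_knob [214.  143.5] 0.68 [465.8  17.5  59. ]
latch_knob [307.  253.1] 0.41 [600.9 -67.2  59. ]
pin_head [318.4 196.7] 0.71 [584.1  15.4 112. ]
(array([583.54507934,  18.56108927, 114.12952281]), [np.float64(0.9903054365552926), np.float64(2.231626157294575), np.float64(2.47171957089438)])
pin_head [163.7 359.2] 0.33 [ 467.9 -269.5  112. ]
(array([562.99818546,  -3.72177576, 191.01834358]), [np.float64(57.370414535110875), np.float64(69.81361695543241), np.float64(101.98473225505423)])
fixture [318.7 168.5] 0.77 [583.9  17.7   0. ]
```

View pics/c.png

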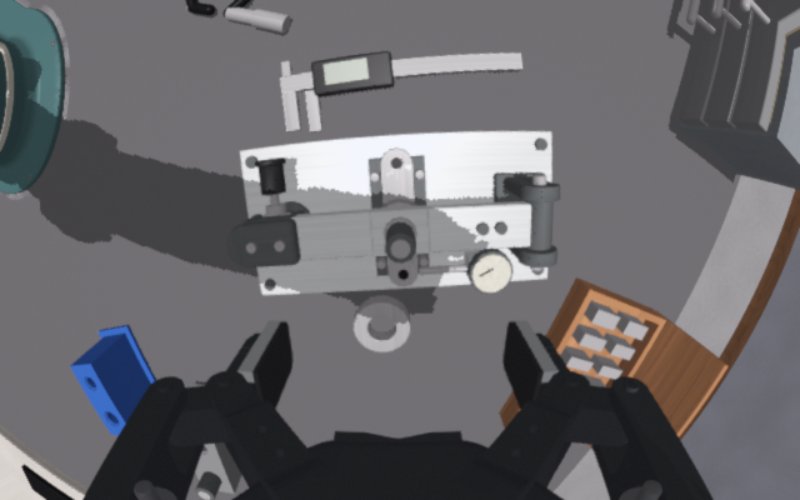

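Run:
```python
from h import *
c=cam('wrist');print(c[1].T@[0,0,1],-c[1].T@c[2])
P=np.array([atz(ray('wrist',np.array(q)/1.25,c),16) for q in((240,150),(552,131),(547,280),(262,294))])[:,:2]
print(P.round(1),P.mean(0));
for a,b in((0,1),(3,2)): d=P[b]-P[a];print(np.degrees(np.arctan2(d[1],d[0])),np.hypot(*d))
print('headtop',atz(ray('wrist',(320,199.5),c),124))
for n in ('latchknob',(272/1.25,178/1.25)),: print(n[0],atz(ray('wrist',n[1],c),59))
m=cut_out('pin','wrist')[0];print(m['score'],m['box'])
print(atz(ray('wrist',(541/1.25,218/1.25),c),88))
```

```text
[ 0.10760852 -0.28821917 -0.95149888] [555.77363041  90.23333144 374.04848793]
[[ 417.4   26.2]
 [ 692.5  148.2]
 [ 754.2    8.1]
 [ 478.4 -111.3]] [585.6302914   17.79078253]
23.917001635825457 300.8660086957307
23.41376643374265 300.63006473738204
headtop [584.94636288  17.1558615  124.        ]
latchknob [469.3181617   19.72821592  59.        ]
0.66 [155.4, 377.6, 177.3, 400.0]
[684.78751854  70.19878898  88.        ]
```

```bash
python3 -m inch '[{"gripper":0,"dp":[-0.3,2.3,0],"turn":-3.2},{"gripper":0,"dp":[0,0,40],"turn":0},{"gripper":0,"dp":[0,0,40],"turn":0},{"gripper":0,"dp":[0,0,25],"turn":0},{"gripper":0,"dp":[0,0,13],"turn":0},{"gripper":0,"dp":[0,0,0],"turn":0},{"gripper":1,"dp":[0,0,0],"turn":0},{"gripper":1,"dp":[0,0,0],"turn":0},{"gripper":1,"dp":[0,0,0],"turn":0},{"gripper":1,"dp":[0,0,0],"turn":0},{"gripper":1,"dp":[0,0,0],"turn":0},{"gripper":1,"dp":[0,0,0],"turn":0}]' 60
```

```text
t: 3.7
eef_pos: [585.6, 17.5, 93.5]
tcp_rot: [0.547, 0.837, 0.0, 0.0]
force: [-3.6, -0.1, 8.0]
finger_gap: 18.9
gripper_force: 58.4
```

```bash
python3 -m inch '[{"gripper":1,"dp":[0,0,-10],"turn":0},{"gripper":1,"dp":[0,0,-15],"turn":0},{"gripper":1,"dp":[0,0,-15],"turn":0},{"gripper":1,"dp":[0,0,0],"turn":0}]'
python3 - <<'E'
from h import *
a=capture('scene');b=capture('wrist');s=state();print(s['force'],s['eef_pos'],s['ft_torque'])
save('d',np.hstack([cv2.resize(a[150:290,270:400],(400,430),interpolation=2),cv2.resize(b[100:310,220:420],(400,430),interpolation=2)]))
E
```

```text
t: 4.1
eef_pos: [586.5, 17.6, 135.6]
tcp_rot: [0.547, 0.837, 0.001, 0.002]
force: [0.0, 0.9, -1.6]
finger_gap: 18.8
gripper_force: 58.9
[-0.50778216  0.31306031 -1.91570969] [585.39404994  17.51510617 133.27446894] [-0.00132256 -0.03248827  0.01980348]
```

View pics/d.png

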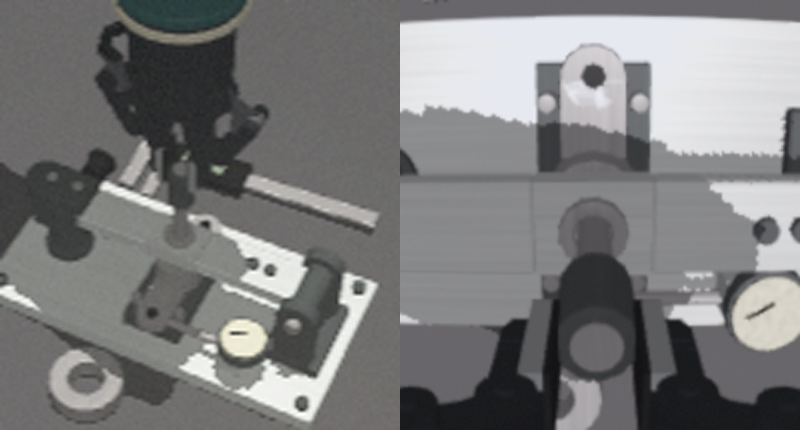

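```bash
python3 -m inch '[{"gripper":1,"dp":[0,0,-45],"turn":0},{"gripper":1,"dp":[0,0,-40],"turn":0},{"gripper":1,"dp":[-24,-25.5,-10],"turn":0},{"gripper":1,"dp":[-30,-32,0],"turn":0},{"gripper":1,"dp":[-30,-32,0],"turn":0},{"gripper":1,"dp":[-30,-32,0],"turn":0},{"gripper":1,"dp":[-30,-32,0],"turn":0},{"gripper":1,"dp":[-30,-32,0],"turn":0},{"gripper":1,"dp":[-30,-32,0],"turn":0},{"gripper":1,"dp":[-25,-27,0],"turn":0},{"gripper":1,"dp":[-10.2,-10.5,0],"turn":0},{"gripper":1,"dp":[0,0,0],"turn":0}]'
python3 -m inch '[{"gripper":1,"dp":[0,0,0],"turn":0},{"gripper":1,"dp":[0,0,0],"turn":0}]'
python3 - <<'E'
from h import *
c=cam('wrist');b=capture('wrist');s=state();print(s['eef_pos'],s['tcp_rot'])
print(mark_of('empty_bore','wrist')[:2],[ (m['position'],m['score'],atz(ray('wrist',m['position'],c),86)) for m in mark_of('empty_bore','wrist')[:2]])
for l in('pin_head','pin'):
  for m in mark_of(l,'wrist')[:2]:print(l,m)
save('e',cv2.resize(b[60:360,170:470],(600,600),interpolation=2))
E
```

```text
t: 5.4
eef_pos: [446.6, -305.8, 227.2]
tcp_rot: [0.548, 0.836, -0.0, -0.0]
force: [0.3, -0.0, -1.9]
finger_gap: 18.5
gripper_force: 59.7
t: 5.6
eef_pos: [448.6, -302.6, 227.5]
tcp_rot: [0.546, 0.838, 0.0, -0.0]
force: [0.2, 0.1, -2.1]
finger_gap: 18.9
gripper_force: 59.7
[ 448.53127042 -302.72083628  227.62265457] [ 5.46022986e-01  8.37770168e-01  1.13886037e-04 -1.80237347e-04]
[{'position': [319.2, 188.5], 'score': 0.64}, {'position': [181.7, 113.7], 'score': 0.57}] [([319.2, 188.5], 0.64, array([ 452.25288078, -307.52777414,   86.        ])), ([181.7, 113.7], 0.57, array([ 289.04123647, -290.26626605,   86.        ]))]
pin_head {'position': [319.5, 259.2], 'score': 0.72}
pin_head {'position': [313.7, 188.5], 'score': 0.52}
pin {'position': [317.7, 203.4], 'score': 0.61}
```

View pics/e.png

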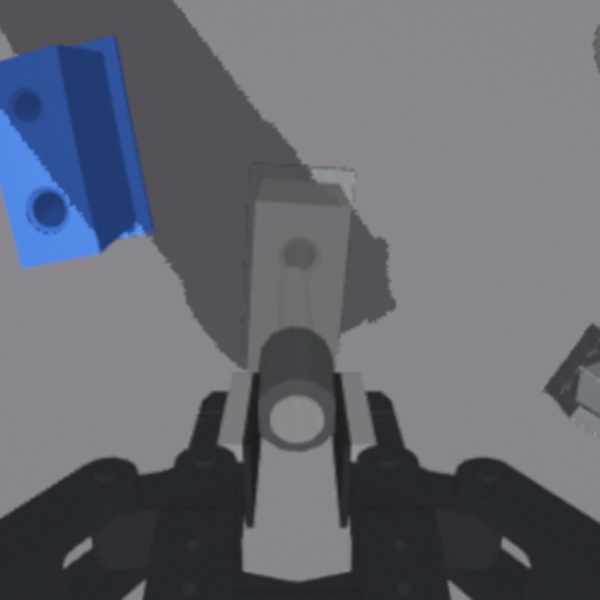

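Run:
```python
from h import *
c=cam('wrist');f=lambda x,y,z:atz(ray('wrist',(170+x/2,60+y/2),c),z).round(1)
print('bore',f(299,254,86),f(299,252,86),'tip',f(294.5,270,142),f(294.5,265,142),'headtop',f(297,420,258))
print('far corners',f(254,202,86),f(350,208,86))
b=capture('wrist');save('f',cv2.resize(b[160:240,280:360],(640,640),interpolation=2))
for i in range(3):
  capture('wrist')
  for l,z in(('empty_bore',86),('pin',142),('pin_head',246)):
    m=mark_of(l,'wrist')
    if m: print(l,m[0]['position'],atz(ray('wrist',m[0]['position'],c),z).round(1))
r=[ray('scene',(186,262)),ray('side',(405.2,165.7)),ray('wrist',(319.4,187),c)];print(tri(r))
```

```text
bore [ 451.6 -307.    86. ] [ 451.2 -306.    86. ] tip [ 446.3 -300.3  142. ] [ 445.4 -298.3  142. ] headtop [ 448.6 -303.7  258. ]
far corners [ 420.1 -291.3   86. ] [ 465.3 -274.7   86. ]
empty_bore [181.3, 113.6] [ 288.1 -291.1   86. ]
pin [317.6, 200.8] [ 448.6 -304.9  142. ]
pin_head [320.4, 258.8] [ 449.6 -303.4  246. ]
empty_bore [320.1, 185.4] [ 451.5 -305.2   86. ]
pin [317.6, 201.7] [ 448.9 -305.6  142. ]
pin_head [319.4, 257.7] [ 448.9 -303.   246. ]
empty_bore [184.4, 115.3] [ 292.2 -291.6   86. ]
pin [319.3, 203.9] [ 451.  -306.8  142. ]
pin_head [316.0, 259.5] [ 447.7 -304.7  246. ]
(array([ 449.5389012 , -306.37412294,   82.35502095]), [np.float64(2.4562616050789265), np.float64(2.9931470188789184), np.float64(2.7381278852094275)])
```

View pics/f.png

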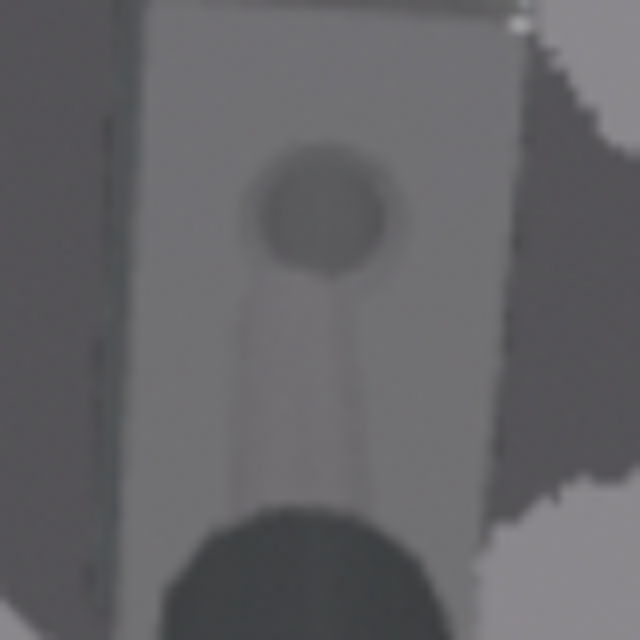

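```bash
python3 -m inch '[{"gripper":1,"dp":[-3,2.7,0],"turn":0},{"gripper":1,"dp":[0,0,25],"turn":0},{"gripper":1,"dp":[0,0,22],"turn":0},{"gripper":1,"dp":[0,0,0],"turn":0},{"gripper":1,"dp":[0,0,0],"turn":0}]'
python3 - <<'E'
from h import *
b=capture('wrist');s=state();print(s['eef_pos'],s['force'])
save('g',cv2.resize(b[140:240,270:370],(600,600),interpolation=2))
E
```

```text
t: 7.0
eef_pos: [451.8, -305.8, 181.3]
tcp_rot: [0.547, 0.837, -0.0, -0.0]
force: [-0.4, -0.6, -1.0]
finger_gap: 18.8
gripper_force: 59.7
[ 452.09137319 -305.99135229  181.81208942] [-0.74331147 -0.33966922 -1.62079777]
```

View pics/g.png

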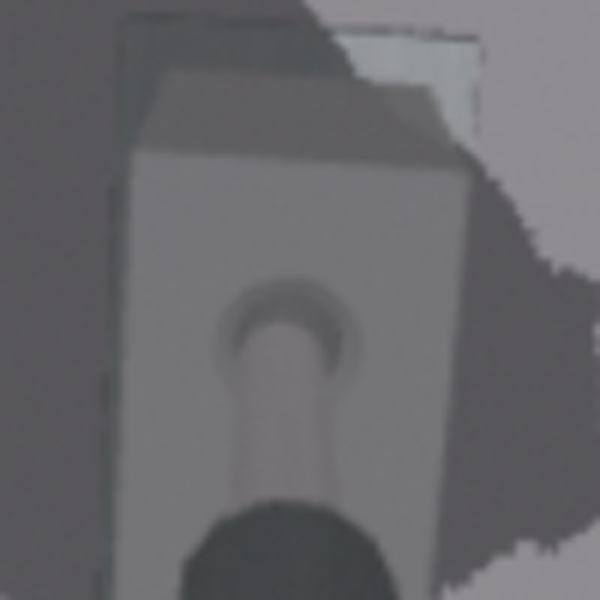

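```bash
python3 -m inch '[{"gripper":1,"dp":[0,0.8,8],"turn":0},{"gripper":1,"dp":[0,0,6],"turn":0},{"gripper":1,"dp":[0,0,6],"turn":0},{"gripper":1,"dp":[0,0,6],"turn":0},{"gripper":1,"dp":[0,0,0],"turn":0}]'
```

```text
t: 7.55
eef_pos: [451.9, -305.1, 153.8]
tcp_rot: [0.547, 0.837, -0.0, -0.001]
force: [-0.5, 0.1, -2.6]
finger_gap: 18.9
gripper_force: 59.7
```

```bash
python3 -m inch '[{"gripper":1,"dp":[0,0,15],"turn":0},{"gripper":1,"dp":[0,0,15],"turn":0},{"gripper":1,"dp":[0,0,12],"turn":0},{"gripper":1,"dp":[0,0,10],"turn":0},{"gripper":1,"dp":[0,0,5],"turn":0},{"gripper":1,"dp":[0,0,3],"turn":0},{"gripper":1,"dp":[0,0,2],"turn":0},{"gripper":1,"dp":[0,0,0],"turn":0},{"gripper":1,"dp":[0,0,0],"turn":0}]'
```

```text
t: 8.45
eef_pos: [452.4, -305.4, 93.0]
tcp_rot: [0.547, 0.837, -0.0, 0.0]
force: [0.4, -0.9, -2.2]
finger_gap: 19.2
gripper_force: 59.7
```

```bash
python3 -m inch '[{"gripper":1,"dp":[0,0,1],"turn":0},{"gripper":1,"dp":[0,0,1],"turn":0},{"gripper":1,"dp":[0,0,0],"turn":0},{"gripper":1,"dp":[0,0,0],"turn":0}]'
```

```text
t: 8.85
eef_pos: [452.6, -305.7, 91.5]
tcp_rot: [0.547, 0.837, -0.0, 0.001]
force: [-2.3, 0.6, 9.0]
finger_gap: 18.7
gripper_force: 61.1
```

```bash
python3 -m inch '[{"gripper":0,"dp":[0,0,0],"turn":0},{"gripper":0,"dp":[0,0,0],"turn":0},{"gripper":0,"dp":[0,0,0],"turn":0},{"gripper":0,"dp":[0,0,0],"turn":0},{"gripper":0,"dp":[0,0,-20],"turn":0},{"gripper":0,"dp":[0,0,-40],"turn":0},{"gripper":0,"dp":[0,0,-45],"turn":0},{"gripper":0,"dp":[0,0,0],"turn":0}]'
python3 - <<'E'
from h import *
c=cam('wrist');b=capture('wrist');a=capture('scene');s=state();print(s['eef_pos'])
for m in mark_of('pin_head','wrist')[:2]+mark_of('pin','wrist')[:1]:print(m)
save('i',np.hstack([cv2.resize(b[100:340,200:440],(400,400),interpolation=2),cv2.resize(a[210:330,140:260],(400,400),interpolation=2)]))
E
```

```text
t: 9.65
eef_pos: [454.4, -306.7, 201.3]
tcp_rot: [0.547, 0.837, 0.0, 0.004]
force: [0.3, -0.3, 0.3]
finger_gap: 85.4
gripper_force: 0.0
[ 452.65893527 -305.52559754  196.69376659]
{'position': [313.4, 195.9], 'score': 0.8}
{'position': [317.8, 172.8], 'score': 0.89}
```

View pics/i.png

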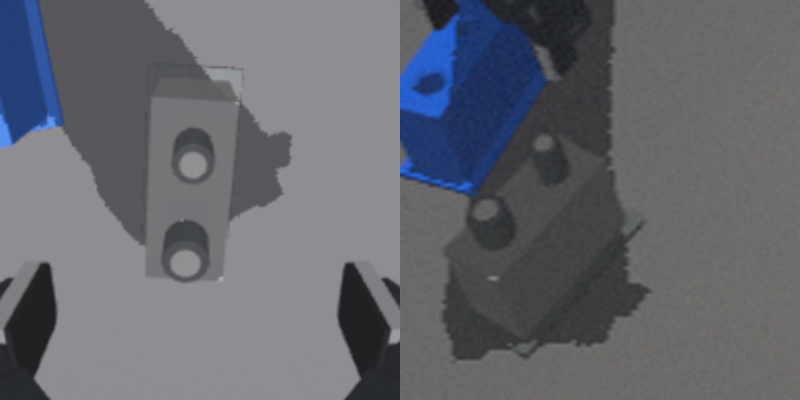

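```bash
python3 -m inch '[{"gripper":0,"dp":[20,10,-6],"turn":0},{"gripper":0,"dp":[36,18,0],"turn":0},{"gripper":0,"dp":[36,18,0],"turn":0},{"gripper":0,"dp":[36,18,0],"turn":0},{"gripper":0,"dp":[36,18,0],"turn":0},{"gripper":0,"dp":[36,18,0],"turn":0},{"gripper":0,"dp":[36,18,0],"turn":0},{"gripper":0,"dp":[34.5,18,0],"turn":0},{"gripper":0,"dp":[20,10.9,0],"turn":0},{"gripper":0,"dp":[0,0,0],"turn":0},{"gripper":0,"dp":[0,0,0],"turn":0}]'
python3 - <<'E'
from h import *
c=cam('wrist');b=capture('wrist');s=state();print(s['eef_pos'])
for m in mark_of('latch_knob','wrist')[:2]:print(m,atz(ray('wrist',m['position'],c),59))
for m in mark_of('coupler','wrist')[:2]:print(m,atz(ray('wrist',m['position'],c),96))
save('j',cv2.resize(b[60:360,200:500],(600,600),interpolation=2))
E
```

```text
t: 10.95
eef_pos: [469.6, 19.6, 200.9]
tcp_rot: [0.547, 0.837, -0.001, -0.001]
force: [-0.1, 1.0, 0.6]
finger_gap: 85.4
gripper_force: 0.0
[469.66691073  18.99606386 201.06277832]
{'position': [316.5, 182.9], 'score': 0.95} [468.20803932  18.81348776  59.        ]
```

View pics/j.png

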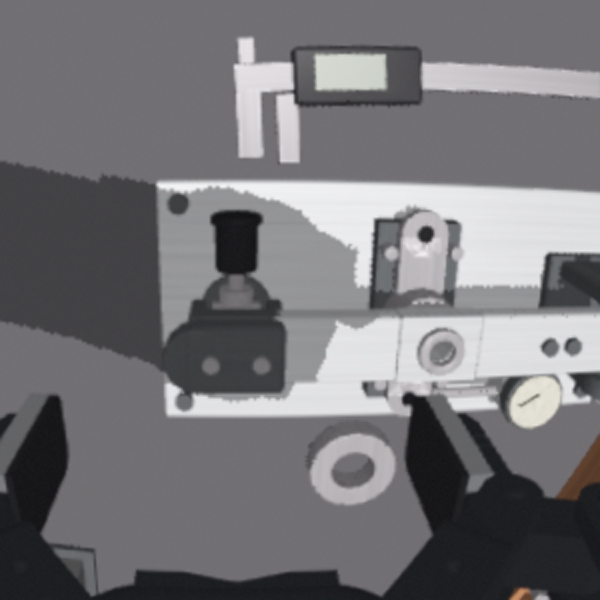

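```bash
python3 -m inch '[{"gripper":0,"dp":[-2.7,0,30],"turn":0},{"gripper":0,"dp":[0,0,45],"turn":0},{"gripper":0,"dp":[0,0,40],"turn":0},{"gripper":0,"dp":[0,0,30],"turn":0},{"gripper":0,"dp":[0,0,14],"turn":0},{"gripper":0,"dp":[0,0,0],"turn":0},{"gripper":1,"dp":[0,0,0],"turn":0},{"gripper":1,"dp":[0,0,0],"turn":0},{"gripper":1,"dp":[0,0,0],"turn":0},{"gripper":1,"dp":[0,0,0],"turn":0},{"gripper":1,"dp":[0,0,0],"turn":0},{"gripper":1,"dp":[0,0,0],"turn":0}]' 60
python3 -m inch '[{"gripper":1,"dp":[4,0,0],"turn":0},{"gripper":1,"dp":[4,0,0],"turn":0},{"gripper":1,"dp":[4,0,0],"turn":0},{"gripper":1,"dp":[0,0,0],"turn":0},{"gripper":1,"dp":[0,0,0],"turn":0}]'
```

```text
t: 12.3
eef_pos: [470.6, 16.9, 43.2]
tcp_rot: [0.547, 0.837, -0.0, -0.0]
force: [-7.2, -2.4, 12.1]
finger_gap: 14.8
gripper_force: 54.4
t: 12.8
eef_pos: [466.4, 26.6, 43.3]
tcp_rot: [0.547, 0.837, -0.001, 0.001]
force: [-3.1, -12.5, 8.8]
finger_gap: 14.8
gripper_force: 53.6
```

```bash
python3 -m inch '[{"gripper":1,"dp":[-6,0,0],"turn":0},{"gripper":1,"dp":[-6,0,0],"turn":0},{"gripper":0.3,"dp":[0,0,0],"turn":0},{"gripper":0.3,"dp":[0,0,0],"turn":0},{"gripper":0.3,"dp":[0,0,0],"turn":0},{"gripper":0.3,"dp":[0,0,8],"turn":0},{"gripper":0.3,"dp":[0,0,0],"turn":0},{"gripper":1,"dp":[0,0,0],"turn":0},{"gripper":1,"dp":[0,0,0],"turn":0},{"gripper":1,"dp":[0,0,0],"turn":0},{"gripper":1,"dp":[0,0,0],"turn":0},{"gripper":1,"dp":[0,0,0],"turn":0}]' 60
```

```text
t: 14.0
eef_pos: [470.5, 17.0, 34.9]
tcp_rot: [0.547, 0.837, -0.001, -0.0]
force: [-5.6, -1.9, 8.9]
finger_gap: 19.4
gripper_force: 58.4
```

```bash
python3 -m inch '[{"gripper":1,"dp":[4,0,0],"turn":0},{"gripper":1,"dp":[4,0,0],"turn":0},{"gripper":1,"dp":[4,0,0],"turn":0},{"gripper":1,"dp":[2,0,0],"turn":0},{"gripper":1,"dp":[0,0,0],"turn":0},{"gripper":1,"dp":[0,0,0],"turn":0}]'
```

```text
t: 14.6
eef_pos: [465.6, 28.3, 35.1]
tcp_rot: [0.547, 0.837, -0.001, 0.0]
force: [-1.2, -13.2, 5.5]
finger_gap: 19.3
gripper_force: 58.5
```

```bash
python3 -m inch '[{"gripper":1,"dp":[0,-0.3,-6],"turn":0},{"gripper":1,"dp":[0,-0.2,-6],"turn":0},{"gripper":1,"dp":[0,-0.1,-7.2],"turn":0},{"gripper":1,"dp":[0,0,0],"turn":0}]'
```

```text
t: 15.0
eef_pos: [464.9, 28.0, 54.4]
tcp_rot: [0.547, 0.837, -0.001, 0.0]
force: [1.7, -12.0, -4.7]
finger_gap: 19.3
gripper_force: 59.0
```

```bash
python3 -m inch '[{"gripper":1,"dp":[0,0.5,-9.6],"turn":0},{"gripper":1,"dp":[0,0.6,-9.6],"turn":0},{"gripper":1,"dp":[0,1.3,-9.6],"turn":0},{"gripper":1,"dp":[0,1.5,-9.5],"turn":0},{"gripper":1,"dp":[0,2.1,-9.4],"turn":0},{"gripper":1,"dp":[0,2.3,-9.3],"turn":0},{"gripper":1,"dp":[0,0,0],"turn":0}]'
```

```text
t: 15.7
eef_pos: [471.9, 31.0, 111.5]
tcp_rot: [0.547, 0.837, -0.001, 0.0]
force: [-4.0, -13.8, -1.0]
finger_gap: 18.6
gripper_force: 59.3
```

```bash
python3 -m inch '[{"gripper":1,"dp":[0,2.8,-9.2],"turn":0},{"gripper":1,"dp":[0,3.2,-9.1],"turn":0},{"gripper":1,"dp":[0,3.6,-8.9],"turn":0},{"gripper":1,"dp":[0,4,-8.7],"turn":0},{"gripper":1,"dp":[0,4.4,-8.6],"turn":0},{"gripper":1,"dp":[0,4.7,-8.4],"turn":0},{"gripper":1,"dp":[0,3.1,-4.9],"turn":0},{"gripper":1,"dp":[0,3.1,-4.8],"turn":0},{"gripper":1,"dp":[0,0,0],"turn":0},{"gripper":1,"dp":[0,0,0],"turn":0}]'
python3 - <<'E'
from h import *
a=capture('scene');b=capture('side');s=state();print(s['eef_pos'],s['force'],s['gripper_force'])
save('k',np.hstack([cv2.resize(a[130:290,250:410],(400,400),interpolation=2),cv2.resize(b[120:280,240:400],(400,400),interpolation=2)]))
E
```

```text
t: 16.7
eef_pos: [496.0, 41.0, 173.2]
tcp_rot: [0.548, 0.836, -0.004, -0.002]
force: [-25.6, -22.2, 17.9]
finger_gap: 16.4
gripper_force: 58.2
[495.96139845  40.97447935 173.12945602] [-25.1776219  -22.50207029  19.66779403] 58.1612366437912
```

View pics/k.png

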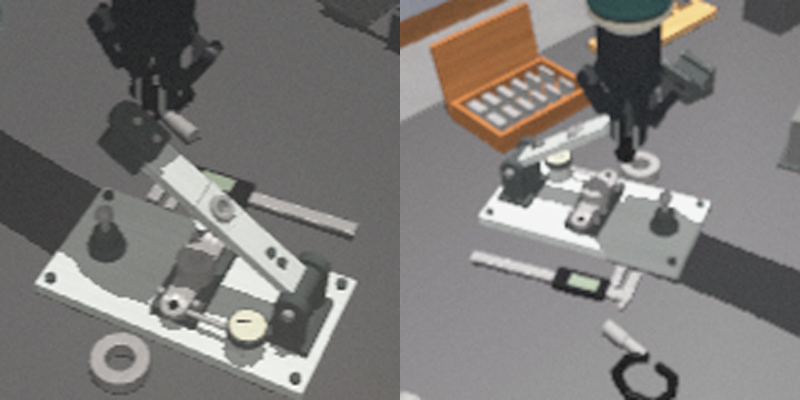

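```bash
python3 -m inch '[{"gripper":1,"dp":[0,-1.5,-0.9],"turn":0},{"gripper":1,"dp":[0,-1.5,-0.9],"turn":0},{"gripper":1,"dp":[0,0,0],"turn":0},{"gripper":1,"dp":[0,0,0],"turn":0}]'
```

```text
t: 17.2
eef_pos: [496.4, 43.6, 175.5]
tcp_rot: [0.547, 0.837, 0.0, 0.0]
force: [0.6, 1.8, 1.1]
finger_gap: 0.4
gripper_force: 0.0
```

```bash
python3 -m inch '[{"gripper":0,"dp":[0,0,-26],"turn":0},{"gripper":0,"dp":[-11.8,-34.3,0],"turn":0},{"gripper":0,"dp":[0,0,0],"turn":0},{"gripper":0,"dp":[0,0,0],"turn":0},{"gripper":0,"dp":[0,0,0],"turn":0}]'
python3 - <<'E'
from h import *
c=cam('wrist')
for n in('wrist','scene','side'):capture(n)
s=state();print(s['t'],s['eef_pos'])
for l,z in(('latch_knob',59),('bushing',88),('coupler',96)):
  rs=[]
  for n in('wrist','scene','side'):
    for m in mark_of(l,n)[:1]:
      print(l,n,np.round(m['position'],1),round(m['score'],2)); r=ray(n,m['position'],c if n=='wrist' else None); rs.append(r); print('   ',atz(r,z).round(1))
  if len(rs)>1: print(tri(rs)[0].round(1),np.round(tri(rs)[1],1))
# part check
for n in('scene','side'): print([ (m['position'],round(m['score'],2)) for m in mark_of('part',n)[:1]])
E
```

```text
t: 17.7
eef_pos: [470.0, 19.6, 201.4]
tcp_rot: [0.547, 0.837, 0.0, 0.0]
force: [0.1, -0.6, 0.7]
finger_gap: 72.0
gripper_force: 0.0
17.85 [469.85718041  19.46719671 201.17580303]
latch_knob wrist [316.1 187.8] 0.82
    [470.6  13.8  59. ]
latch_knob scene [299.4 197.2] 0.64
    [442.9  38.7  59. ]
latch_knob side [341.7 203.6] 0.38
    [485.3  -2.9  59. ]
[465.5  21.8  88.8] [2.  1.1 2.1]
bushing wrist [426.9 244.7] 0.64
    [596.7  11.9  88. ]
bushing scene [330.9 222.5] 0.77
    [582.4  31.   88. ]
bushing side [320.3 185.7] 0.55
    [580.4   5.9  88. ]
[584.2  17.5  98.7] [ 5.8  9.1 12.1]
coupler wrist [318.2 250.2] 0.75
    [493.6 -33.3  96. ]
coupler scene [290.1 202.4] 0.87
    [469.  -10.3  96. ]
coupler side [343.1 188.5] 0.83
    [507.3 -31.7  96. ]
[488.8 -19.4 117.8] [3.5 3.8 6.5]
[([330.2, 237.0], 0.83)]
[([316.6, 199.9], 0.68)]
```

Run:
```python
from h import *
c=cam('wrist')
for k in range(2):
 for n in('wrist','scene','side'):capture(n)
 for l in('latch_knob','coupler'):
  rs=[]
  for n in('wrist','scene','side'):
    for m in mark_of(l,n)[:1]:
      if n=='side' and l=='latch_knob': print(m['position']); continue
      rs.append(ray(n,m['position'],c if n=='wrist' else None))
  x,e=tri(rs);print(l,x.round(1),np.round(e,1))
# reproject knob hypotheses for gate angles
u=np.array([.9157,.402,0]);v=np.array([-.402,.9157,0]);O=np.array([585.6,17.8,75])+115*u
def P(p,a): x,y,z=p;a=np.radians(a);return O+u*(x*np.cos(a)+z*np.sin(a))+v*y+np.array([0,0,-x*np.sin(a)+z*np.cos(a)])
for a in(0,3,5,7,9):
  o=[]
  for p in((-220,48,-16),(-220,0,21),(-115,0,13)):
    X=P(p,a)
    for n in('scene','side'):
      i,M,t=cam(n);q=M@X+t;o.append((round(i['fx']*q[0]/q[2]+i['cx'],1),round(i['fy']*q[1]/q[2]+i['cy'],1)))
  print(a,o)
```

```text
[339.9, 204.6]
latch_knob [469.4  21.3  88.3] [2.4 2.4]
coupler [488.9 -21.  111.4] [7.2 5.3 6.5]
[340.2, 205.7]
latch_knob [467.6  20.4  78.2] [1.8 1.8]
coupler [494.8 -23.  116.5] [3.5 1.5 2.3]
0 [(np.float64(300.0), np.float64(206.4)), (np.float64(340.4), np.float64(208.9)), (np.float64(290.6), np.float64(209.7)), (np.float64(345.5), np.float64(191.8)), (np.float64(327.7), np.float64(225.9)), (np.float64(316.8), np.float64(186.6))]
3 [(np.float64(299.7), np.float64(203.5)), (np.float64(340.6), np.float64(206.4)), (np.float64(290.8), np.float64(206.9)), (np.float64(345.2), np.float64(189.1)), (np.float64(328.0), np.float64(224.5)), (np.float64(316.5), np.float64(185.2))]
5 [(np.float64(299.6), np.float64(201.6)), (np.float64(340.7), np.float64(204.6)), (np.float64(291.1), np.float64(205.1)), (np.float64(344.9), np.float64(187.3)), (np.float64(328.3), np.float64(223.6)), (np.float64(316.3), np.float64(184.2))]
7 [(np.float64(299.5), np.float64(199.7)), (np.float64(340.7), np.float64(202.9)), (np.float64(291.4), np.float64(203.3)), (np.float64(344.6), np.float64(185.4)), (np.float64(328.6), np.float64(222.7)), (np.float64(316.1), np.float64(183.3))]
9 [(np.float64(299.6), np.float64(197.8)), (np.float64(340.6), np.float64(201.1)), (np.float64(291.9), np.float64(201.6)), (np.float64(344.1), np.float64(183.5)), (np.float64(329.0), np.float64(221.9)), (np.float64(315.8), np.float64(182.3))]
```

```bash
python3 -m inch '[{"gripper":0,"dp":[0,-0.5,35],"turn":0},{"gripper":0,"dp":[0,0,45],"turn":0},{"gripper":0,"dp":[0,0,40],"turn":0},{"gripper":0,"dp":[0,0,25],"turn":0},{"gripper":0,"dp":[0,0,8],"turn":0},{"gripper":0,"dp":[0,0,0],"turn":0},{"gripper":1,"dp":[0,0,0],"turn":0},{"gripper":1,"dp":[0,0,0],"turn":0},{"gripper":1,"dp":[0,0,0],"turn":0},{"gripper":1,"dp":[0,0,0],"turn":0},{"gripper":1,"dp":[0,0,0],"turn":0},{"gripper":1,"dp":[0,0,0],"turn":0}]' 90
```

```text
t: 20.5
eef_pos: [469.1, 18.6, 48.5]
tcp_rot: [0.547, 0.837, -0.0, 0.0]
force: [-2.0, -1.1, 1.9]
finger_gap: 18.8
gripper_force: 88.1
```

```bash
python3 -m inch '[{"gripper":1,"dp":[5,0,0],"turn":0},{"gripper":1,"dp":[4.5,0,0],"turn":0},{"gripper":1,"dp":[4,0,0],"turn":0},{"gripper":1,"dp":[0,0,0],"turn":0},{"gripper":1,"dp":[0,0.4,-9.6],"turn":0},{"gripper":1,"dp":[0,0.7,-9.6],"turn":0},{"gripper":1,"dp":[0,1.2,-9.6],"turn":0},{"gripper":1,"dp":[0,1.6,-9.5],"turn":0},{"gripper":1,"dp":[0,0,0],"turn":0}]'
```

```text
t: 21.4
eef_pos: [467.6, 31.3, 87.3]
tcp_rot: [0.547, 0.837, -0.001, 0.001]
force: [5.6, -9.9, -7.2]
finger_gap: 18.9
gripper_force: 88.4
```

```bash
python3 -m inch '[{"gripper":1,"dp":[0,2.1,-9.4],"turn":0},{"gripper":1,"dp":[0,2.3,-9.3],"turn":0},{"gripper":1,"dp":[0,2.8,-9.2],"turn":0},{"gripper":1,"dp":[0,3.2,-9.1],"turn":0},{"gripper":1,"dp":[0,0,0],"turn":0}]'
```

```text
t: 21.9
eef_pos: [477.2, 35.2, 124.5]
tcp_rot: [0.547, 0.837, -0.001, 0.001]
force: [-2.9, -13.2, 2.4]
finger_gap: 18.6
gripper_force: 88.5
```

```bash
python3 -m inch '[{"gripper":1,"dp":[0,2.4,-9],"turn":0},{"gripper":1,"dp":[0,3.2,-9],"turn":0},{"gripper":1,"dp":[0,0,0],"turn":0},{"gripper":1,"dp":[0,0,0],"turn":0}]'
```

```text
t: 22.3
eef_pos: [482.8, 38.1, 141.6]
tcp_rot: [0.547, 0.837, -0.0, 0.001]
force: [11.9, -6.6, -12.0]
finger_gap: 18.6
gripper_force: 88.7
```

```bash
python3 -m inch '[{"gripper":1,"dp":[0,4.8,-6.8],"turn":0},{"gripper":1,"dp":[0,3.7,-6.8],"turn":0},{"gripper":1,"dp":[0,3.7,-6.7],"turn":0},{"gripper":1,"dp":[0,0,0],"turn":0},{"gripper":1,"dp":[0,0,0],"turn":0}]'
```

```text
t: 22.8
eef_pos: [492.4, 41.9, 161.5]
tcp_rot: [0.548, 0.837, -0.002, -0.0]
force: [-2.3, -13.1, -1.9]
finger_gap: 18.6
gripper_force: 88.5
```

Run:
```python
from h import *
u=np.array([.9157,.402,0]);v=np.array([-.402,.9157,0]);O=np.array([585.6,17.8,75])+115*u
def P(p,a): x,y,z=p;a=np.radians(a);return O+u*(x*np.cos(a)+z*np.sin(a))+v*y+np.array([0,0,-x*np.sin(a)+z*np.cos(a)])
B={'bushing':(-115,0,13),'coupler':(-220,0,21)}
for n in('scene','side'):
  capture(n);i,M,t=cam(n)
  for l in B:
    for m in mark_of(l,n)[:1]:
      def f(a): q=M@P(B[l],a[0])+t; return np.array([i['fx']*q[0]/q[2]+i['cx'],i['fy']*q[1]/q[2]+i['cy']])-m['position']
      r=least_squares(f,[30.]);print(n,l,round(m['score'],2),r.x.round(1),r.fun.round(1))
X=np.array(state()['eef_pos']);g=X+[0,0,30]-O;print('knob-based',[ (a,np.round(P((-220,60,-16),a)-O-g,1)) for a in(32,34,36,38)])
for l in('part','pin_head','pin'):
  for n in('scene','side'): print(l,n,[(m['position'],round(m['score'],2)) for m in mark_of(l,n)[:1]])
s=state();print(s['t'],s['force'],s['finger_gap'],s['joint_vel'])
```

```text
scene bushing 0.89 [34.8] [0.5 1.1]
scene coupler 0.61 [35.7] [0.3 0.5]
side bushing 0.86 [26.9] [ 1.  -0.6]
side coupler 0.74 [34.3] [ 0.1 -0.1]
knob-based [(32, array([ -4.1,  -1.3, -13.4])), (34, array([-0.7,  0.2, -6.7])), (36, array([ 2.9,  1.7, -0.1])), (38, array([6.7, 3.4, 6.4]))]
part scene [([330.2, 238.6], 0.92)]
part side [([321.9, 199.7], 0.81)]
pin_head scene [([183.8, 254.3], 0.51)]
pin_head side [([405.8, 158.1], 0.53)]
pin scene [([339.4, 213.8], 0.2)]
pin side []
23.4 [ -1.51921199 -13.02538072  -1.06961264] 18.640937785096433 [-9.28080810e-05 -1.67073951e-03  6.74505246e-05  1.29076232e-03
  3.60854538e-04 -1.49200996e-04  9.13295927e-04]
```

```bash
python3 -c "
from rig import close_job
print(close_job())"
```

```text
the job is handed in; nothing more can be done
None
```

The check pin is seated in the grey holder's empty bore and released, and I handed in with the latch pulled and the gripper holding the gate at about 35°; on the first lift the knob slipped out and the gate dropped back to about 5°, then the second lift held, and the camera checks gave no clear sign that the part had left its nest.

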